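Set out the spindle parts for a wheel change

ROBOT

A 7-joint arm with a two-finger parallel gripper is mounted at the origin on the work surface. World frame = base frame: x ahead of the robot, y to its left, z up, the work surface at z = 0. Lengths are in m, angles in degrees, forces in N, time in s.
With the tool pointing down it reaches from about 0.425 to 0.875 m from the base axis. Payload 4.7 kg.
Tool frame: the origin (TCP) lies at the very end of the fingers, on their centre line; the grasp point (between the pads) lies 19 mm behind it; z points along the fingers, y is the line along which they close (so a half turn about z gives the same grasp; the last joint's range is limited). The gripper opens to 87 mm and grips with 3 to 60 N. Pads are 19 mm wide; open, the fingers measure 117 mm over their backs; the gripper's body (75 mm by 190 mm) begins 51 mm behind the grasp point.
Start: joints at [-75.281, 18.392, -4.016, 83.108, 1.295, 78.541, -3.26], TCP at [0.156, 0.631, 0.223] pointing down, gripper open.
Joint ranges: [-163.93, 163.93], [-17.29, 119.83], [-79.2, 71.16], [3.27, 140.29], [-89.18, 269.18], [5.43, 117.66], [-154.24, 154.24]. Speed limits (degrees/s): [147.25, 147.25, 180, 180, 180, 180, 180].

INTERFACE

Orientations are given as [roll, pitch, yaw] about the fixed x, y, z axes, in that order (R = Rz(yaw) Ry(pitch) Rx(roll)).
In Python, from cell import telemetry, cams, env gives the robot as it stands.
- The arm moves only by the tool arm_command, never from a script. Its argument "series" is text: rows parted by semicolons, each of 5 numbers parted by spaces: the shift along the tool's x, y, z in mm, then the turn about the tool's z in rad, then the closure in counts, from 0 (fully open) to 255 (shut). A call has 1 to 20 rows; each row shifts and turns the commanded pose from where the row before left it, along the tool's axes as they then stand; what a row does not reach is not made up. A row lasts 1/12 s, in which the tool goes at most 41.7 mm and 7.16 degrees, less where a joint would pass 70% of its speed; a pose out of reach is approached as far as the arm can. A call is refused whole if a number of a shift passes 41.7 or a number of a turn 0.125, either way. A call with a gripper value outside its range is refused whole. The fingers move at their own pace and stop on an object; "squeeze" is the grip in N (left out, the last holds). Time passes only in rows, so rows that do not move let the fingers close. It gives the time, the measured TCP pose, the force, the opening and the grip force at its end, in the units of the state.
- telemetry.get_obs(): the state, without advancing time (a new reading comes with each control period).
- cams.read_camera(name): name is "scene" or "top" or "wrist"; returns the picture (420x560x3 uint8, blue, green, red); there is no depth.
- cams.calibration(name): a dict with "K" (3x3 intrinsics, pixels), "origin" and "rotation" of the camera in the world; the wrist camera has in their place "hand_eye" (4x4, takes a point from camera to tool coordinates, whose origin is the TCP and whose axes are the flange's). Camera axes: x right, y down, z forward; pixel columns grow to the right and rows downward; lengths in m; the calibration is good to about 2 mm. A picture is of the moment at which its call begins: read the wrist's pose just before it. calibration takes no time and is no camera call.
- env.sign_off(): hands the job in; it is judged then, once.
The state is a dict: "time_s": time; "qpos": joint angles; "joint_velocities": joint speeds; "effort": joint torques, N m; "tool_pos": TCP position; "tool_rot": TCP orientation; "force": force on the tool from outside, world axes, zero at the start; "wrist_torque": the same for the moment, N m; "grip_width": finger opening in m; "grasp_force": force on a finger pad.
Only numpy, scipy, OpenCV 4.12 (cv2) and the standard library are available. Lean on these libraries where they do the work, as an engineer would, in place of code of your own. Each camera call takes 0.05 s, during which the arm holds its last target. There are 200 camera calls.

TASK

Set out the spindle parts on the row of three rubber pads in the order they go on the shaft, each lying flat, just as it lies now, and centred on its pad: the spacer sleeve on the pad next to the bearing block, the grinding wheel on the pad between the other two, and the hex nut on the pad next to the wooden tool block. Set the clamp flange, hub upward, centred on top of the wheel. Leave the little jar standing where it is, and let everything go at the end.

Things in the scene. Friction and masses are not known exactly. Their poses are not given: they have to be found in the camera images.
- spacer_mid (a point): Spacer sleeve: bare aluminium tube, outer diameter 42 mm, bore 26 mm, 40 mm tall. It stands with its axis vertical on the bench; the point is on its axis, half-way up (20 mm above its underside). z up.
- wheel_mid (a point): Small grinding wheel: solid disc of dull pink abrasive with a white hub plate on top and a black dot, diameter 58 mm, 30 mm thick, lying flat. It stands with its axis vertical on the bench; the point is on its axis, half-way up (15 mm above its underside). z up.
- flange_mid (a point): Clamp flange: steel top-hat part in one piece, a disc of diameter 48 mm and 10 mm thick with a round hub of diameter 24 mm standing 24 mm above it, 34 mm tall in all, hub upward. It stands with its axis vertical on the bench; the point is on its axis, half-way up (17 mm above its underside, so inside the hub). z up.
- nut_mid (a point): Hex nut: brass hexagon, 36 mm across flats, 41.6 mm across corners, 22 mm tall, lying flat. It stands with its axis vertical on the bench; the point is on its axis, half-way up (11 mm above its underside). z up; its x axis is square to a pair of flats, and the other flats follow every 60 degrees.
- jar: Bystander: little closed amber glass jar with a white cap, loose, diameter 42 mm, 48 mm tall, standing among the parts in the near row. Origin at the centre of its underside. It must not be knocked over or shifted.
- pad_middle: Middle pad of the row: fixed flat black rubber disc, diameter 80 mm, 3 mm thick. Origin at the centre of its underside, so its top is 3 mm higher. The pads are alike and about 125 mm apart; the row runs roughly left to right beyond the near row of parts, and this pad's y axis points along the row to the left.
- pad_left: Left-hand pad of the row as seen from the robot (towards +y): same disc, 80 mm by 3 mm, origin at the centre of its underside.
- pad_right: Right-hand pad of the row as seen from the robot (towards -y): same disc, 80 mm by 3 mm, origin at the centre of its underside.
- bearing: Bearing block: fixed grey pillow block with a round housing and a steel bearing in it, 96 mm across the row, about 52 mm along it, 72 mm tall. It stands at one end of the row of pads, about 122 mm from the centre of the end pad; which end differs from start to start. Origin at the centre of its underside.
- toolblock: Tool block: fixed wooden block with two bent hex keys and a short stick standing in it, 80 mm across the row, 44 mm along it, 88 mm tall with the keys. It stands at the other end of the row, about 122 mm from the centre of that end pad. Origin at the centre of its underside.

How it is judged:
By the outcome, as a careful person would: the job done as asked, in the order asked, and still so for the second after the job is handed in, with the robot touching nothing.
It also fails if it takes over 106 s, if anything falls off the work surface, if the arm or the gripper's body presses on something with over 40 N, if the wrist force passes 120 N, or if a joint passes its speed limit or range.

## Working session

There is one attempt and no reset: what is moved stays moved. The work goes in short steps, Python scripts to look and compute and a tool call to move; the robot and the scene stay as the last step left them, time stands still between calls to the robot, and variables do not carry over. Pictures are saved under pics/ and viewed, at most 14 in all, crops included, and the job is handed in when it is done.

Besides the shell and the picture viewer there is one more tool, called after "Call:" by a JSON object that holds its "fn" and its "kwargs", one argument or row to a line. arm_command: Moves the arm, as the interface text tells. Its arguments: {"type":"object","properties":{"series":{"type":"string"},"squeeze":{"type":"number"}},"required":["series"]}

```bash
mkdir -p pics; ls
python3 - <<'E'
from cell import telemetry,cams,env
import cv2,numpy as np
o=telemetry.get_obs();print(o)
for n in("scene","top"):
    cv2.imwrite(f"pics/{n}0.png",cams.read_camera(n))
for n in("scene","top","wrist"):
    print(n,cams.calibration(n))
E
```

```text
pics
{'time_s': 0.0, 'qpos': array([-75.28050224,  18.43936231,  -4.01487008,  83.17429519,
         1.29546499,  78.54094487,  -3.26104438]), 'joint_velocities': array([ 0.01448174, -0.06323466,  0.01086115,  0.00062987,  0.00813765,
       -0.04527861, -0.0498572 ]), 'effort': array([-1.00801510e-03, -4.91284096e+01, -4.04420765e-01, -3.12529814e+01,
       -6.38362113e-02,  4.38884867e-02,  1.79892204e-04]), 'tool_pos': array([0.15620335, 0.63038501, 0.22146331]), 'tool_rot': array([-1.79890664e+02,  6.40220986e-03,  1.66088665e+02]), 'force': array([ 0.34087144, -0.14384779, -0.77224128]), 'wrist_torque': array([-0.0251937 , -0.03462596,  0.02267265]), 'grasp_force': 0.0, 'grip_width': 0.08684573186539446}
scene {'K': array([[516.22037488,   0.        , 284.45597161],
       [  0.        , 516.22037488, 220.81598274],
       [  0.        ,   0.        ,   1.        ]]), 'origin': array([1.10037796, 0.28714247, 0.87750829]), 'rotation': array([-143.96681381,    0.32452468,  120.07694913])}
top {'K': array([[459.28127751,   0.        , 288.07997448],
       [  0.        , 459.28127751, 204.15075518],
       [  0.        ,   0.        ,   1.        ]]), 'origin': array([0.49402954, 0.01108765, 1.00369598]), 'rotation': array([-174.60967507,   -0.9614579 ,  -89.56317095])}
wrist {'K': array([[326.53253116,   0.        , 277.2230362 ],
       [  0.        , 326.53253116, 212.26325289],
       [  0.        ,   0.        ,   1.        ]]), 'hand_eye': array([[ 4.13996552e-04, -9.65989249e-01, -2.58581901e-01,
         7.04385518e-02],
       [ 9.99999787e-01,  2.69544345e-04,  5.94084597e-04,
        -1.68845719e-03],
       [-5.04180044e-04, -2.58582092e-01,  9.65989155e-01,
        -1.62597854e-01],
       [ 0.00000000e+00,  0.00000000e+00,  0.00000000e+00,
         1.00000000e+00]])}
```

View pics/scene0.png

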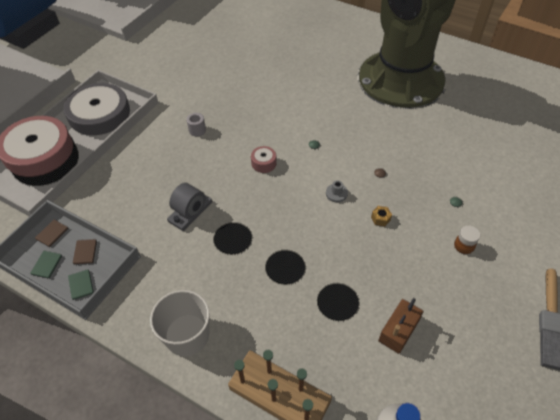

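View pics/top0.png

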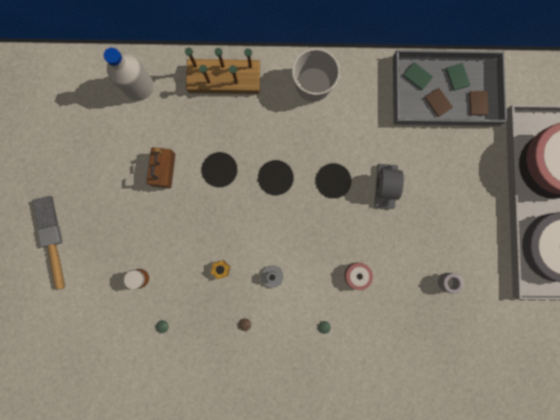

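The scene view and top view agree. In the top view the near row, left to right, is jar (137,279), nut (220,270), flange (272,277), wheel (359,276) and spacer (452,283). The pads are at (219,169), (276,177) and (333,181), with the tool block on the left (+y) at (160,167) and the bearing block on the right (-y) at (388,185).

```bash
cat > h.py <<'E'
import numpy as np,cv2
from scipy.spatial.transform import Rotation as R
from cell import telemetry,cams,env
def rot(r): return R.from_euler('xyz',r,degrees=True).as_matrix()
def cam(n,o=None):
    c=cams.calibration(n)
    if n!="wrist": return c["K"],rot(c["rotation"]),np.array(c["origin"])
    H=c["hand_eye"]; o=o or telemetry.get_obs(); T=rot(o["tool_rot"])
    return c["K"],T@H[:3,:3],T@H[:3,3]+o["tool_pos"]
def ray(C,px):
    d=C[1]@np.linalg.solve(C[0],[px[0],px[1],1.]); return C[2],d/np.linalg.norm(d)
def plane(C,px,z):
    p,d=ray(C,px); return p+d*(z-p[2])/d[2]
def tri(rays):
    A=0;b=0
    for p,d in rays: M=np.eye(3)-np.outer(d,d);A=A+M;b=b+M@p
    x=np.linalg.solve(A,b)
    return x,[np.linalg.norm((np.eye(3)-np.outer(d,d))@(x-p)) for p,d in rays]
def proj(C,x):
    q=C[0]@(C[1].T@(np.array(x)-C[2])); return q[:2]/q[2]
E
python3 - <<'E'
from h import *
S,T=cam("scene"),cam("top")
P=dict(spacer=((196,119),(454,281)),wheel=((264,154),(359,276)),flange=((337,184),(272,277)),nut=((382,213),(221,270)),jar=((470,235),(134,280)),
padL=((338,302),(219,169)),padM=((285,267),(276,177)),padR=((233,238),(333,181)))
for k,(a,b) in P.items():
    x,e=tri([ray(S,a),ray(T,b)]);print(k,x.round(3),np.round(e,4),np.hypot(*x[:2]).round(3),plane(T,b,.003).round(3))
E
```

```text
spacer [ 0.427 -0.349  0.044] [0.0016 0.0016] 0.551 [ 0.425 -0.366  0.003]
wheel [ 0.436 -0.155  0.036] [0.0008 0.0008] 0.463 [ 0.434 -0.16   0.003]
flange [0.433 0.026 0.036] [0.0017 0.0017] 0.434 [0.431 0.028 0.003]
nut [0.446 0.136 0.021] [0.0001 0.0001] 0.466 [0.445 0.138 0.003]
jar [0.425 0.311 0.042] [0.0006 0.0006] 0.527 [0.422 0.324 0.003]
padL [0.665 0.147 0.003] [0.0009 0.0009] 0.681 [0.665 0.148 0.003]
padM [0.649 0.022 0.003] [0.0005 0.0005] 0.649 [0.648 0.022 0.003]
padR [ 0.641 -0.105  0.002] [0.0012 0.0012] 0.65 [ 0.641 -0.104  0.003]
```

Call:
{"fn": "arm_command", "kwargs": {
  "series": "0 0 0 0.125 0;0 0 0 0.125 0;0 0 0 0.125 0;0 0 0 0.125 0;0 0 0 0.125 0;0 0 0 0.125 0;0 0 0 0.125 0;0 0 0 0.125 0;0 0 0 0.125 0;0 0 0 0.125 0;0 0 0 0.078 0",
  "squeeze": 20
}}

```text
time_s: 1.02
tool_pos: [0.1562, 0.6306, 0.2219]
tool_rot: [-180.0, 0.1, 89.7]
force: [-0.8, 0.3, -0.2]
grip_width: 0.087
grasp_force: 0.0
```

Call:
{"fn": "arm_command", "kwargs": {
  "series": "-27.5 28.7 0 0 0;-27.5 28.7 0 0 0;-27.5 28.7 0 0 0;-27.5 28.7 0 0 0;-27.5 28.7 0 0 0;-27.5 28.7 0 0 0;-27.5 28.7 0 0 0;-27.5 28.7 0 0 0;-27.5 28.7 0 0 0;-27.5 28.7 0 0 0;-27.5 28.7 0 0 0;-27.5 28.7 0 0 0;-40 -5 0 0 0;-40 -5 0 0 0;-40 -5 0 0 0;0 0 0 0 0;0 0 0 0 0"
}}

```text
time_s: 2.43
tool_pos: [0.4858, 0.1782, 0.2227]
tool_rot: [-180.0, -0.0, 89.7]
force: [-0.2, 1.4, -0.2]
grip_width: 0.087
grasp_force: 0.0
```

```bash
cat > snap.py <<'E'
import sys,pickle
from h import *
n=sys.argv[1]; o=telemetry.get_obs(); im=cams.read_camera("wrist")
cv2.imwrite(f"pics/{n}.png",im); pickle.dump(cam("wrist",o),open(f"pics/{n}.pkl","wb"))
print(o["time_s"],o["tool_pos"],o["tool_rot"])
E
python3 snap.py nutA
```

```text
2.4333 [0.48583864 0.17820184 0.22266389] [-1.79993839e+02 -4.95619995e-02  8.97042883e+01]
```

Call:
{"fn": "arm_command", "kwargs": {
  "series": "-40 -4 0 0 0;-40 -4 0 0 0;-40 -4 0 0 0;-40 -4 0 0 0;-40 -4 0 0 0;-40 -4 0 0 0;-40 -4 0 0 0;-40 -4 0 0 0;-40 -4 0 0 0;-40 -4 0 0 0;-40 -4 0 0 0;0 0 0 0 0;0 0 0 0 0"
}}

```text
time_s: 3.57
tool_pos: [0.442, -0.2603, 0.2227]
tool_rot: [-180.0, 0.1, 89.8]
force: [1.3, 1.4, 0.4]
grip_width: 0.0869
grasp_force: 0.0
```

```bash
python3 snap.py spA
```

```text
3.5667 [ 0.44197291 -0.26030474  0.22266193] [-1.79971187e+02  9.73948324e-02  8.98240305e+01]
```

Call:
{"fn": "arm_command", "kwargs": {
  "series": "-35 -6 20 0 0;-35 -6 20 0 0;-20 0 20 0 0;0 0 0 0 0;0 0 0 0 0;0 0 0 0 0"
}}

```text
time_s: 4.12
tool_pos: [0.4314, -0.3467, 0.1624]
tool_rot: [-180.0, -0.1, 90.2]
force: [0.2, 0.8, 0.2]
grip_width: 0.0871
grasp_force: 0.0
```

```bash
python3 snap.py spB; python3 -c "
import cv2,numpy as np
cv2.imwrite('pics/m1.png',cv2.resize(np.vstack([np.hstack([cv2.imread('pics/nutA.png'),cv2.imread('pics/spA.png')]),np.hstack([cv2.imread('pics/spB.png')]*2)]),(800,600)))"
```

```text
4.1167 [ 0.43136369 -0.34670335  0.1624483 ] [-1.79993339e+02 -7.01196901e-02  9.02077661e+01]
```

View pics/m1.png

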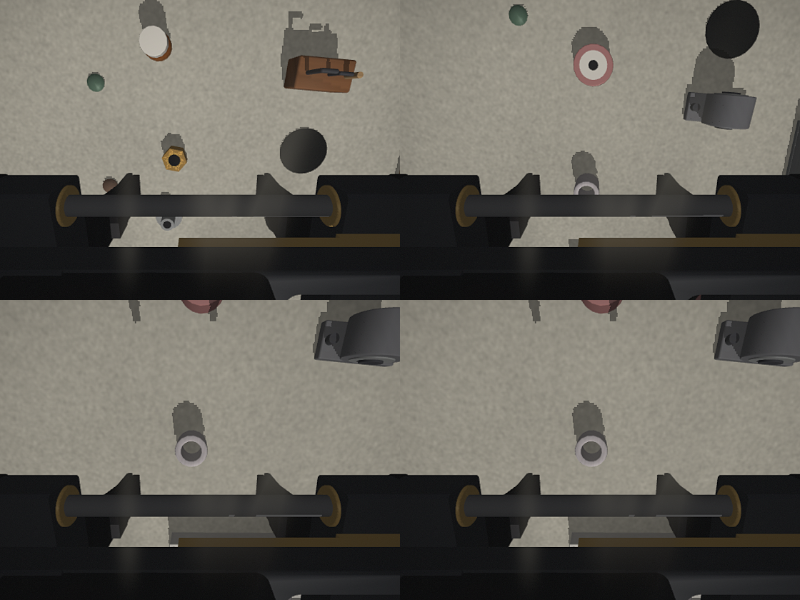

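The montage (scaled 1/1.4) shows these full-size pixels:
- **nutA:** the nut at about (244,223), with the left pad on the right at (424,210).
- **spA:** the wheel at about (270,90), with the right pad at the upper right.
- **spB:** the spacer ring at about (266,211), clear of the gripper bars.

```bash
cat > meas.py <<'E'
from h import *
import pickle
def blob(im,mask,near,amin=40):
    n,l,st,c=cv2.connectedComponentsWithStats(mask.astype(np.uint8))
    i=[k for k in range(1,n) if st[k,4]>=amin]; i=min(i,key=lambda k:np.hypot(*(c[k]-near)))
    cs,_=cv2.findContours((l==i).astype(np.uint8),0,cv2.CHAIN_APPROX_NONE)
    h=cv2.convexHull(max(cs,key=len)); e=cv2.fitEllipse(h) if len(h)>4 else None
    return h,e,st[i]
def load(n): return cv2.imread(f"pics/{n}.png"),pickle.load(open(f"pics/{n}.pkl","rb"))
E
python3 - <<'E'
from meas import *
S,T=cam("scene"),cam("top")
im,C=load("spB")
hsv=cv2.cvtColor(im,cv2.COLOR_BGR2HSV)
print(im[211,230:300:2].tolist())
x=np.array([.427,-.349,.040]);print(proj(C,x))
# pads: black blobs in scene & top
for k,a,b in(("L",(338,302),(219,169)),("M",(285,267),(276,177)),("R",(233,238),(333,181))):
    r=[]
    for n,c,p in(("scene0",S,a),("top0",T,b)):
        g=cv2.imread(f"pics/{n}.png").max(2); h,e,st=blob(g,g<45,p); r.append(ray(c,e[0])); print(n,np.round(e[0],1),np.round(e[1],1),plane(c,e[0],.003).round(4))
    x,err=tri(r);print(k,x.round(4),np.round(err,4))
E
```

```text
[[129, 141, 145], [129, 139, 143], [127, 139, 143], [129, 140, 144], [127, 138, 142], [129, 140, 144], [129, 140, 144], [119, 129, 134], [131, 130, 135], [137, 137, 143], [145, 144, 151], [138, 138, 144], [55, 55, 57], [66, 66, 69], [65, 65, 67], [76, 81, 84], [85, 93, 95], [84, 91, 93], [83, 90, 92], [83, 89, 92], [82, 89, 91], [83, 89, 92], [87, 94, 97], [88, 94, 97], [68, 69, 71], [67, 69, 71], [114, 114, 119], [143, 143, 150], [142, 143, 149], [146, 146, 153], [107, 113, 116], [134, 146, 150], [133, 145, 149], [127, 139, 142], [128, 140, 143]]
[272.6750535  207.04030077]
scene0 [337.7 301.7] [35.  40.5] [0.6653 0.145  0.003 ]
top0 [219.  169.2] [31.5 32.5] [0.6644 0.1476 0.003 ]
L [0.6649 0.1463 0.0033] [0.0014 0.0014]
scene0 [285. 267.] [32.2 38. ] [0.649  0.0212 0.003 ]
top0 [275.1 177.2] [31.6 32.2] [0.6478 0.0241 0.003 ]
M [0.6485 0.0227 0.0032] [0.0016 0.0016]
scene0 [232.1 238. ] [30.1 36.4] [ 0.6433 -0.107   0.003 ]
top0 [333.1 180.6] [31.6 33. ] [ 0.6417 -0.1039  0.003 ]
R [ 0.6425 -0.1055  0.0027] [0.0018 0.0018]
```

Run:
```python
from meas import *
S,T=cam("scene"),cam("top")
im,C=load("spB"); f=im.astype(int)
m=(f[...,1]-f[...,0]<5)&(f.max(2)>105); m[:150]=0;m[265:]=0
h,e,st=blob(im,m,(266,211)); print(e,st)
r=[ray(C,e[0])]; print(plane(C,e[0],.04).round(4))
for n,c,p in(("scene0",S,(196,119)),("top0",T,(454,281))): r.append(ray(c,p))
x,er=tri(r);print(x.round(4),np.round(er,4))
im,C=load("spA");hsv=cv2.cvtColor(im,cv2.COLOR_BGR2HSV);f=im.astype(int)
m=(f[...,2]-f[...,1]>20); m[200:]=0; h,e,st=blob(im,m,(270,90));print("wheel",e,st,plane(C,e[0],.03).round(4))
g=im.max(2);h,e,st=blob(g,g<45,(465,42));print("padR",e,st,plane(C,e[0],.003).round(4))
m=(f.min(2)>165);h,e,st=blob(im,m,(270,90));print("hubplate",e,st,plane(C,e[0],.03).round(4))
im,C=load("nutA");f=im.astype(int)
g=im.max(2);h,e,st=blob(g,g<55,(424,210));print("padL",e,st,plane(C,e[0],.003).round(4))
m=(f[...,2]-f[...,0]>50);h,e,st=blob(im,m,(244,223));print("nut",e,st,plane(C,e[0],.022).round(4))
```

```text
((267.3152770996094, 211.19491577148438), (43.06278610229492, 44.71747970581055), 93.04615020751953) [245 190  45  43 866]
[ 0.4222 -0.3529  0.04  ]
[ 0.4242 -0.3517  0.0402] [0.0023 0.0017 0.003 ]
wheel ((270.20477294921875, 90.5143051147461), (55.42509460449219, 59.174373626708984), 177.02415466308594) [ 243   61   56   60 1313] [ 0.4347 -0.1576  0.03  ]
padR ((464.8050537109375, 40.27229309082031), (71.1488037109375, 85.02499389648438), 31.16876220703125) [ 428    0   75   82 4757] [ 0.641  -0.1055  0.003 ]
hubplate ((270.0392761230469, 90.60053253173828), (37.49119186401367, 40.300987243652344), 1.8831901550292969) [ 252   71   37   40 1009] [ 0.4345 -0.1577  0.03  ]
padL ((424.67230224609375, 210.64015197753906), (59.335079193115234, 66.53823852539062), 52.69997787475586) [ 407  180   50   62 2052] [0.6638 0.1463 0.003 ]
nut ((243.6107940673828, 223.51885986328125), (32.38264465332031, 33.447540283203125), 50.774959564208984) [227 208  34  32 583] [0.4463 0.1368 0.022 ]
```

Call:
{"fn": "arm_command", "kwargs": {
  "series": "-6 -9 10 0 0;0 0 40 0 0;0 0 40 0 0;0 0 35 0 0;0 0 20 0 0;0 0 9 0 0;0 0 0 0 0;0 0 0 0 0;0 0 0 0 255;0 0 0 0 255;0 0 0 0 255;0 0 0 0 255;0 0 0 0 255;0 0 0 0 255;0 0 0 0 255;0 0 0 0 255;0 0 0 0 255;0 0 0 0 255",
  "squeeze": 20
}}

```text
time_s: 5.67
tool_pos: [0.4209, -0.355, 0.0085]
tool_rot: [180.0, -0.0, 90.0]
force: [1.4, 0.6, 0.9]
grip_width: 0.0417
grasp_force: 20.0
```

Call:
{"fn": "arm_command", "kwargs": {
  "series": "0 0 -20 0 255;0 0 -35 0 255;0 0 -35 0 255;0 0 -30 0 255;25 22 0 0 255;25 22 0 0 255;25 22 0 0 255;25 22 0 0 255;25 22 0 0 255;25 22 0 0 255;25 22 0 0 255;25 22 0 0 255;25 22 0 0 255;22 22 0 0 255;0 0 0 0 255;0 0 0 0 255;0 0 0 0 255"
}}

```text
time_s: 7.08
tool_pos: [0.6399, -0.1089, 0.1279]
tool_rot: [-179.9, 0.1, 90.0]
force: [-1.1, -0.2, -0.8]
grip_width: 0.0415
grasp_force: 20.0
```

```bash
python3 snap.py spC
python3 - <<'E'
from meas import *
T=cam("top");cv2.imwrite("pics/top1.png",cams.read_camera("top"))
im,C=load("spC");print(proj(C,[.6485,.0227,.003]))
g=im.max(2);h,e,st=blob(g,g<50,proj(C,[.6485,.0227,.003]),500);print("padM",e,st,plane(C,e[0],.003).round(4))
cv2.imwrite("pics/m2.png",np.hstack([im,cv2.imread("pics/top1.png")])[:,:,:]) 
i=cv2.imread("pics/m2.png");cv2.imwrite("pics/m2.png",cv2.resize(i,(800,300)))
E
```

```text
7.0833 [ 0.63990005 -0.10886057  0.12794939] [-1.79906142e+02  6.68612168e-02  8.99790538e+01]
[288.55294601  43.77250983]
padM ((286.8985595703125, 44.508487701416016), (97.92308044433594, 107.18099212646484), 3.2647154331207275) [ 238    0   98   99 7926] [0.6472 0.0222 0.003 ]
```

View pics/m2.png

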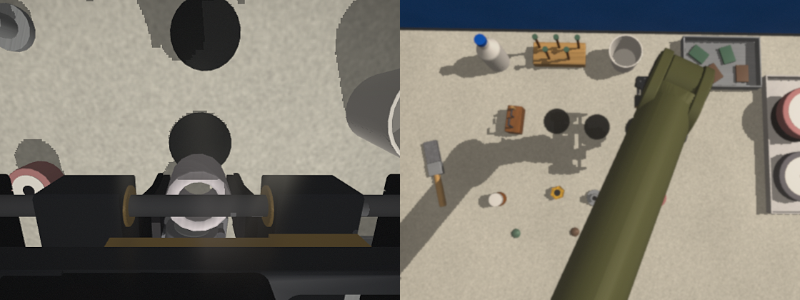

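The wrist view shows the held sleeve's top ring at about (277,284), the upper arc of pad R just beyond it, and pad M at (287,44). I'll get pad R's centre and the sleeve's offset from this picture.

```bash
cat >> meas.py <<'E'
from scipy.optimize import least_squares
def circ(C,pts,z,r,p0):
    P=np.array([plane(C,p,z)[:2] for p in pts])
    s=least_squares(lambda c:np.hypot(*(P-c).T)-r,p0,loss="soft_l1",f_scale=.0005); return s.x,np.abs(s.fun).mean()
E
python3 - <<'E'
from meas import *
im,C=load("spC");f=im.astype(int);g=im.max(2)
print(im[270:300:3,277].max(1) if 0 else g[150:330:6,277].tolist())
def edge(x0,x1,y0,y1,thr=75):  # first dark pixel from above
    return [(x,y0+np.argmax(g[y0:y1,x]<thr)) for x in range(x0,x1,2)]
p=edge(245,315,130,200);print(p[::6],circ(C,p,.003,.04,[.641,-.1055]))
m=(g>120)&(f[...,1]-f[...,0]<5);m[:240]=0
h,e,st=blob(im,m,(277,284));print(e,st,plane(C,e[0],.159).round(4))
h,e,st=blob(g,g<75,(287,44),500);q=h[:,0];q=q[q[:,1]>15];print("M",circ(C,q,.003,.04,[.648,.022]))
im,C=load("spA");g=im.max(2);h,e,st=blob(g,g<75,(465,40),500);q=h[:,0];q=q[q[:,1]>3];print("R",circ(C,q,.003,.04,[.641,-.105]))
im,C=load("nutA");g=im.max(2);h,e,st=blob(g,g<75,(424,210),500);print("L",circ(C,h[:,0],.003,.04,[.664,.146]))
E
```

```text
[183, 112, 50, 50, 49, 50, 50, 49, 50, 50, 50, 89, 86, 88, 88, 105, 110, 215, 113, 115, 117, 60, 64, 64, 65, 64, 87, 170, 197, 62]
[(245, np.int64(174)), (257, np.int64(164)), (269, np.int64(159)), (281, np.int64(158)), (293, np.int64(159)), (305, np.int64(165))] (array([ 0.64165287, -0.10757003]), np.float64(0.0002170121706180048))
((274.23028564453125, 268.8912353515625), (53.812400817871094, 81.60710144042969), 82.85016632080078) [233 250  82  23 948] [ 0.6384 -0.1007  0.159 ]
M (array([0.6470729 , 0.02139483]), np.float64(0.0003597186296326345))
R (array([ 0.64071122, -0.10641158]), np.float64(0.00028354170939560774))
L (array([0.66320183, 0.14525218]), np.float64(0.0005439612760421119))
```

Run:
```python
from meas import *
im,C=load("spC");g=im.max(2)
print(g[240:256,277].tolist(),g[308:330,277].tolist())
for y in(250,322):print(plane(C,(277,y),.159).round(4))
```

```text
[105, 117, 114, 111, 110, 110, 110, 109, 109, 107, 99, 132, 215, 212, 205, 146] [88, 101, 150, 167, 170, 178, 183, 185, 188, 192, 197, 202, 209, 215, 200, 115, 62, 70, 72, 72, 70, 72]
[ 0.6397 -0.0919  0.159 ]
[ 0.6396 -0.1271  0.159 ]
```

Run:
```python
from meas import *
im,C=load("spC");g=im.max(2)
p=[(x,240+int(np.argmax(g[240:290,x]>135))) for x in range(246,310,3)];print(p[::3])
for z in(.155,.159,.163):print(z,circ(C,p,z,.021,[.64,-.11]))
```

```text
[(246, 252), (255, 252), (264, 252), (273, 252), (282, 252), (291, 252), (300, 252), (309, 253)]
0.155 (array([ 0.63988051, -0.11413273]), np.float64(0.0012386203335112858))
0.159 (array([ 0.63988504, -0.11258   ]), np.float64(0.0011677484900506731))
0.163 (array([ 0.6398895 , -0.11102594]), np.float64(0.0010987874814516884))
```

```bash
python3 -c "
import cv2
i=cv2.imread('pics/spC.png')[190:360,180:380];cv2.imwrite('pics/c3.png',cv2.resize(i,(600,510)))"
```

```text
(no output)
```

View pics/c3.png

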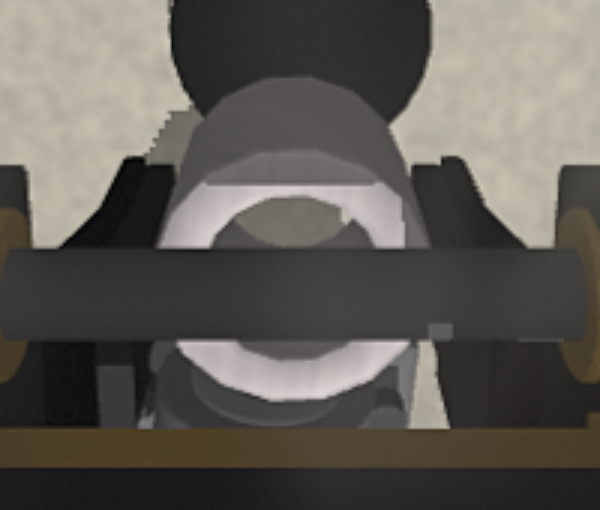

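The crop shows the ring whole: part of it is shadowed, its top edge is at full-size row 240 and its bottom edge at row 323.

Run:
```python
from meas import *
im,C=load("spC")
for y in(240.5,323.5):print(plane(C,(277,y),.159).round(4))
```

```text
[ 0.6397 -0.0875  0.159 ]
[ 0.6396 -0.1279  0.159 ]
```

Call:
{"fn": "arm_command", "kwargs": {
  "series": "1 1 40 0 255;0 0 40 0 255;0 0 20 0 255;0 0 10 0 255;0 0 5 0 255;0 0 0 0 255;0 0 0 0 255;0 0 0 0 255"
}}

```text
time_s: 7.85
tool_pos: [0.6431, -0.1077, 0.0156]
tool_rot: [179.8, 0.0, 90.0]
force: [-1.0, 0.0, -1.1]
grip_width: 0.0416
grasp_force: 20.0
```

Call:
{"fn": "arm_command", "kwargs": {
  "series": "0 -1.5 1.5 0 255;0 0 1.5 0 255;0 0 0.5 0 255;0 0 0 0 255;0 0 0 0 255;0 0 0 0 255"
}}

```text
time_s: 8.35
tool_pos: [0.6409, -0.1072, 0.0116]
tool_rot: [179.9, -0.0, 90.0]
force: [-1.5, -0.0, 4.8]
grip_width: 0.0418
grasp_force: 20.0
```

Call:
{"fn": "arm_command", "kwargs": {
  "series": "0 0 0 0 0;0 0 0 0 0;0 0 0 0 0;0 0 0 0 0;0 0 0 0 0;0 0 -15 0 0;0 0 -40 0 0;0 0 -40 0 0;0 0 -40 0 0;0 0 -40 0 0;-30 -25 -30 0 0;-30 -25 0 0 0;0 0 0 0 0;0 0 0 0 0;0 0 0 0 0"
}}

```text
time_s: 9.6
tool_pos: [0.5941, -0.1622, 0.2111]
tool_rot: [179.9, -0.1, 90.0]
force: [0.4, 0.9, -0.1]
grip_width: 0.087
grasp_force: 0.0
```

```bash
python3 snap.py spD
python3 - <<'E'
from meas import *
im,C=load("spD");f=im.astype(int);g=im.max(2)
p0=proj(C,[.641,-.107,.043]);print(p0)
m=(f[...,1]-f[...,0]<6)&(g>105)
h,e,st=blob(im,m,p0,100);print(e,st,plane(C,e[0],.043).round(4),circ(C,h[:,0],.043,.021,[.641,-.107]))
m=(g<75);h,e,st=blob(im,m,p0,300);print(e,st,circ(C,h[:,0],.003,.04,[.641,-.107]))
cv2.imwrite("pics/c4.png",im)
E
```

```text
9.6 [ 0.59408608 -0.16217207  0.21111416] [ 1.79935323e+02 -8.11296633e-02  8.99636350e+01]
[324.69637081 139.56693447]
((324.16143798828125, 137.89907836914062), (40.509185791015625, 42.61540603637695), 29.166635513305664) [304 117  41  43 811] [ 0.6404 -0.1054  0.043 ] (array([ 0.6407017 , -0.10596573]), np.float64(0.0006692264722050843))
((323.76025390625, 138.0295867919922), (25.04263687133789, 25.51668930053711), 158.30442810058594) [312 125  25  26 501] (array([ 0.61400506, -0.12731347]), np.float64(0.008122555935792567))
```

View pics/c4.png

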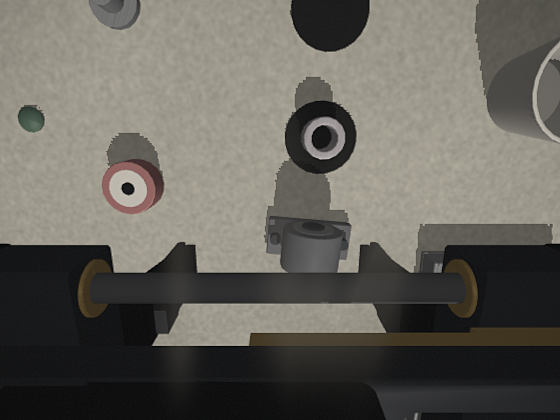

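The sleeve stands on pad R with its ring at (324,138) and the pad outline centred near (320.5,136.5). The wheel is visible at (129,187) and pad M at (330,12).

Run:
```python
from meas import *
im,C=load("spD");f=im.astype(int);g=im.max(2)
print(plane(C,(320.5,136.5),.003))
m=(f.min(2)>160);h,e,st=blob(im,m,(128,188));print(e[0],plane(C,e[0],.03))
i2,C2=load("spA");print(tri([ray(C,e[0]),ray(C2,(270.04,90.6))]))
```

```text
[ 0.6419432  -0.10532362  0.003     ]
(127.69429016113281, 188.09165954589844) [ 0.43429105 -0.1581151   0.03      ]
(array([ 0.43458079, -0.15788592,  0.03075609]), [np.float64(0.00010562233535052079), np.float64(0.00010562233535054001)])
```

Call:
{"fn": "arm_command", "kwargs": {
  "series": "1 -40 0 0 0;1 -40 0 0 0;1 -40 20 0 0;1 -40 40 0 0;0 0 40 0 0;0 0 40 0 0;0 0 30 0 0;0 0 20 0 0;0 0 10 0 0;0 0 3 0 0;0 0 0 0 0;0 0 0 0 0"
}}

```text
time_s: 10.65
tool_pos: [0.4481, -0.1586, 0.0198]
tool_rot: [180.0, 0.0, 90.1]
force: [-0.0, -0.1, 0.3]
grip_width: 0.0868
grasp_force: 0.0
```

Call:
{"fn": "arm_command", "kwargs": {
  "series": "0 -7 0 0 0;0 -6.5 0 0 0;0 0 6 0 0;0 0 6 0 0;0 0 0 0 0;0 0 0 0 0;0 0 0 0 255;0 0 0 0 255;0 0 0 0 255;0 0 0 0 255;0 0 0 0 255;0 0 0 0 255;0 0 0 0 255;0 0 0 0 255",
  "squeeze": 25
}}

```text
time_s: 11.82
tool_pos: [0.4341, -0.1588, 0.0074]
tool_rot: [180.0, 0.0, 90.0]
force: [0.3, -0.3, 0.4]
grip_width: 0.0573
grasp_force: 25.0
```

Call:
{"fn": "arm_command", "kwargs": {
  "series": "0 0 -20 0 255;0 0 -30 0 255;0 0 -30 0 255;0 0 -30 0 255;20 24 0 0 255;20 24 0 0 255;20 24 0 0 255;20 24 0 0 255;20 24 0 0 255;20 24 0 0 255;20 24 0 0 255;20 24 0 0 255;20 21 0 0 255;0 0 0 0 255;0 0 0 0 255;0 0 0 0 255"
}}

```text
time_s: 13.15
tool_pos: [0.6459, 0.0204, 0.1166]
tool_rot: [-179.9, 0.1, 90.0]
force: [-0.3, 0.5, -1.4]
grip_width: 0.0575
grasp_force: 25.0
```

```bash
python3 snap.py whC
python3 - <<'E'
from meas import *
im,C=load("whC");f=im.astype(int);g=im.max(2)
o=telemetry.get_obs()["tool_pos"];p0=proj(C,[.647,.022,.003]);pL=proj(C,[.6635,.1455,.003]);print(p0,pL)
h,e,st=blob(im,g<75,pL,300);q=h[:,0];q=q[(q[:,1]>3)];print("L",e[0],st,circ(C,q,.003,.04,[.6635,.1455]))
cv2.imwrite("pics/c5.png",im)
E
```

```text
13.15 [0.64594279 0.02037012 0.11663348] [-1.79895813e+02  7.26693379e-02  8.99782028e+01]
[278.96858616 204.81562018] [300.56726502  49.40673146]
L (300.6103210449219, 48.3082389831543) [ 250    0  102  105 8749] (array([0.66348017, 0.14509956]), np.float64(0.0004053658475682365))
```

View pics/c5.png

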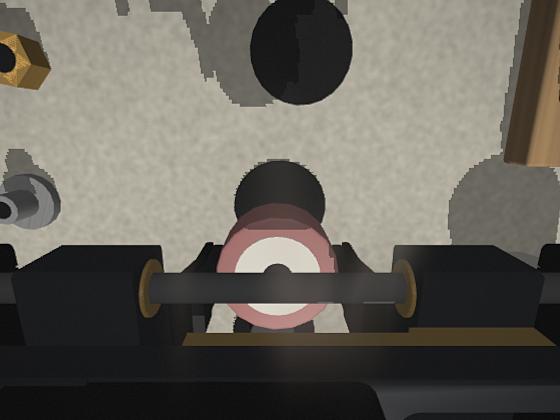

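The held wheel's hub plate is centred near (278,275). Pad M's upper arc shows at rows 160–205, and pad L is at (301,48).

Run:
```python
from meas import *
im,C=load("whC");g=im.max(2)
p=[(x,140+int(np.argmax(g[140:215,x]<75))) for x in range(242,320,3)]
print("M",circ(C,p,.003,.04,[.647,.022]))
m=im.min(2)>150;ys=np.where(m[225:325,278])[0]+225;print(ys.min(),ys.max())
a,b=plane(C,(278,ys.min()-.5),.139),plane(C,(278,ys.max()+.5),.139);print(a,b,(a+b)/2)
```

```text
M (array([0.64712628, 0.02004444]), np.float64(0.00021993030466705853))
237 315
[0.6461301  0.04047976 0.139     ] [ 6.46156427e-01 -6.65488625e-05  1.39000000e-01] [0.64614326 0.02020661 0.139     ]
```

Call:
{"fn": "arm_command", "kwargs": {
  "series": "0.5 0 35 0 255;0 0 35 0 255;0 0 20 0 255;0 0 8 0 255;0 0 4 0 255;0 0 0 0 255;0 0 0 0 255;0 0 0 0 255"
}}

```text
time_s: 13.87
tool_pos: [0.6482, 0.0215, 0.0173]
tool_rot: [179.8, -0.0, 90.0]
force: [-0.1, 0.7, -1.2]
grip_width: 0.0579
grasp_force: 25.0
```

Call:
{"fn": "arm_command", "kwargs": {
  "series": "0 -0.7 3 0 255;0 0 2 0 255;0 0 1 0 255;0 0 0.5 0 255;0 0 0 0 255;0 0 0 0 255"
}}

```text
time_s: 14.37
tool_pos: [0.6465, 0.0219, 0.0105]
tool_rot: [180.0, -0.1, 90.0]
force: [-2.6, 0.3, 6.8]
grip_width: 0.0574
grasp_force: 25.0
```

Call:
{"fn": "arm_command", "kwargs": {
  "series": "0 0 0 0 0;0 0 0 0 0;0 0 0 0 0;0 0 0 0 0;0 0 0 0 0;0 0 -15 0 0;0 0 -40 0 0;0 0 -40 0 0;0 0 -40 0 0;0 0 -40 0 0;-30 -30 -20 0 0;-30 -35 0 0 0;0 -35 0 0 0;0 0 0 0 0;0 0 0 0 0;0 0 0 0 0"
}}

```text
time_s: 15.7
tool_pos: [0.5535, -0.0312, 0.2027]
tool_rot: [179.9, -0.1, 90.1]
force: [-0.1, -0.1, 1.5]
grip_width: 0.0872
grasp_force: 0.0
```

```bash
python3 snap.py flA
```

```text
15.7 [ 0.55353141 -0.03124187  0.20274767] [ 1.79870402e+02 -1.13207410e-01  9.00510395e+01]
```

View pics/flA.png

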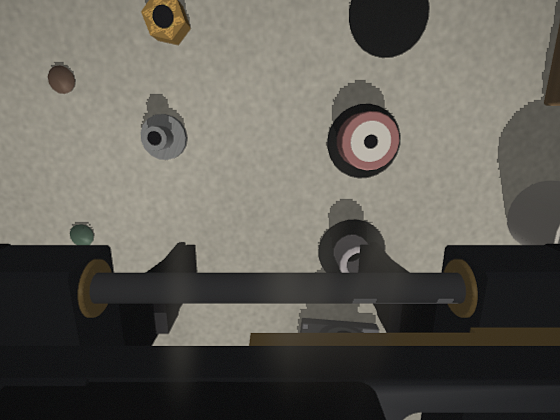

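The wheel's hub plate is centred at (371,141), with the pad outline spanning x 327–401 and y 104–178. The flange's bore is at (154,137) and its disc at about (164,136). The nut is at (164,18).

Run:
```python
from meas import *
im,C=load("flA");f=im.astype(int);g=im.max(2)
h,e,st=blob(im,f.min(2)>160,(371,141));print("wheel",e[0],plane(C,e[0],.033))
print("pad",plane(C,(364,141),.003))
m=(g<60)
h,e,st=blob(im,m,(154,137),60);print("bore",e,st,plane(C,e[0],.034));bo=e[0]
m=((f[...,1]-f[...,0])<5)&(g>60)
m[:105]=0;m[165:]=0;m[:,:130]=0;m[:,195:]=0
m=cv2.morphologyEx(m.astype(np.uint8),cv2.MORPH_OPEN,np.ones((3,3)))
h,e,st=blob(im,m,(164,136),100);q=h[:,0];print("disc",e,st,circ(C,q[q[:,0]>162],.010,.024,[.433,.026]))
S,T=cam("scene"),cam("top")
print(tri([ray(C,bo),ray(T,(272,277)),ray(S,(337.5,184))]))
```

```text
wheel (370.4833068847656, 140.88442993164062) [0.64647617 0.02279999 0.033     ]
pad [0.6478813  0.02135026 0.003     ]
bore ((153.91493225097656, 137.69981384277344), (12.638665199279785, 14.09887409210205), 147.17642211914062) [148 131  13  14 147] [0.43153362 0.02566488 0.034     ]
disc ((162.8270721435547, 136.4142303466797), (42.828487396240234, 47.7276725769043), 140.42428588867188) [ 141  114   45   46 1382] (array([0.43182602, 0.02577917]), np.float64(0.00034137337356277393))
(array([0.43288124, 0.02641241, 0.03644705]), [np.float64(0.0007805041802867709), np.float64(0.0014907505836560461), np.float64(0.0010275807944536506)])
```

Call:
{"fn": "arm_command", "kwargs": {
  "series": "14 -30 0 0 0;14 -30 0 0 0;14 -30 0 0 0;14 -30 0 0 0;1 -2 0 0 0;0 0 0 0 0;0 0 25 0 0;0 0 25 0 0;0 0 25 0 0;0 0 25 0 0;0 0 20 0 0;0 0 0 0 0;0 0 0 0 0"
}}

```text
time_s: 16.83
tool_pos: [0.4318, 0.0231, 0.0816]
tool_rot: [-180.0, 0.3, 89.9]
force: [0.5, 0.4, 0.1]
grip_width: 0.0869
grasp_force: 0.0
```

Call:
{"fn": "arm_command", "kwargs": {
  "series": "2.5 0 20 0 0;0 0 20 0 0;0 0 15 0 0;0 0 8 0 0;0 0 3.5 0 0;0 0 0 0 0;0 0 0 0 0"
}}

```text
time_s: 17.42
tool_pos: [0.4324, 0.0274, 0.0162]
tool_rot: [179.9, 0.0, 90.0]
force: [0.0, 1.1, -0.1]
grip_width: 0.0873
grasp_force: 0.0
```

Call:
{"fn": "arm_command", "kwargs": {
  "series": "-1.2 0 0 0 0;0 0 0 0 0;0 0 0 0 255;0 0 0 0 255;0 0 0 0 255;0 0 0 0 255;0 0 0 0 255;0 0 0 0 255;0 0 0 0 255;0 0 0 0 255;0 0 0 0 255;0 0 0 0 255;0 0 0 0 255;0 0 0 0 255",
  "squeeze": 25
}}

```text
time_s: 18.58
tool_pos: [0.4311, 0.0263, 0.0152]
tool_rot: [180.0, -0.0, 90.0]
force: [0.4, -0.1, -1.0]
grip_width: 0.0234
grasp_force: 25.0
```

Call:
{"fn": "arm_command", "kwargs": {
  "series": "0 0 -20 0 255;0 0 -30 0 255;0 0 -30 0 255;0 0 -30 0 255;-0.5 27 0 0 255;-0.5 27 0 0 255;-0.5 27 0 0 255;-0.5 27 0 0 255;-0.5 27 0 0 255;-0.5 27 0 0 255;0 27 0 0 255;0 26 0 0 255;0 0 0 0 255;0 0 0 0 255;0 0 20 0 255;0 0 20 0 255;0 0 0 0 255;0 0 0 0 255"
}}

```text
time_s: 20.08
tool_pos: [0.6438, 0.0237, 0.0842]
tool_rot: [-179.8, -0.0, 90.0]
force: [0.5, -0.9, -1.2]
grip_width: 0.0232
grasp_force: 25.0
```

```bash
python3 snap.py flC
```

```text
20.0833 [0.64383972 0.02366927 0.08423815] [-1.79805205e+02 -2.38983866e-02  9.00006799e+01]
```

View pics/flC.png

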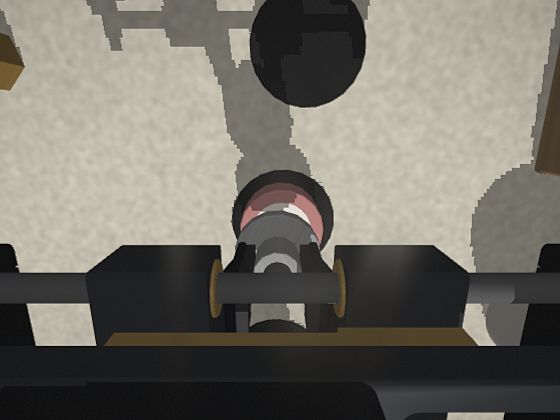

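The flange hangs upright over the wheel, and its disc's front edge is at about (277,211). I'll cast that as a check.

Run:
```python
from meas import *
im,C=load("flC");f=im.astype(int);g=im.max(2)
print(g[190:260:3,279].tolist())
for z in(.069,.079):print(z,plane(C,(279,211),z))
print(proj(C,[.6465,.0228+.029,.033]))
p=[(x,150+int(np.argmax(g[150:230,x]<75))) for x in range(245,322,3)]
print("M",circ(C,p,.003,.04,[.647,.022]))
```

```text
[106, 114, 114, 114, 114, 142, 144, 73, 83, 97, 97, 96, 96, 96, 95, 98, 78, 79, 79, 80, 80, 109, 154, 151]
0.069 [0.64455779 0.04580142 0.069     ]
0.079 [0.64453809 0.04843121 0.079     ]
[281.85666615 188.51090249]
M (array([0.64733435, 0.02012531]), np.float64(0.00020609972866196243))
```

Call:
{"fn": "arm_command", "kwargs": {
  "series": "0 2.5 10 0 255;0 0 10 0 255;0 0 8 0 255;0 0 3 0 255;0 0 0 0 255;0 0 0 0 255;0 0 0 0 255"
}}

```text
time_s: 20.72
tool_pos: [0.6486, 0.0231, 0.0544]
tool_rot: [180.0, 0.0, 90.0]
force: [-0.3, -0.2, -3.0]
grip_width: 0.0233
grasp_force: 25.0
```

Call:
{"fn": "arm_command", "kwargs": {
  "series": "0 -1.8 2 0 255;0 0 2 0 255;0 0 1 0 255;0 0 0.5 0 255;0 0 0 0 255;0 0 0 0 255;0 0 0 0 255"
}}

```text
time_s: 21.3
tool_pos: [0.6466, 0.0232, 0.0487]
tool_rot: [180.0, -0.0, 90.0]
force: [0.0, -0.4, -3.1]
grip_width: 0.023
grasp_force: 25.0
```

Call:
{"fn": "arm_command", "kwargs": {
  "series": "0 0 0.6 0 255;0 0 0.4 0 255;0 0 0 0 255;0 0 0 0 255"
}}

```text
time_s: 21.63
tool_pos: [0.6468, 0.0233, 0.0483]
tool_rot: [180.0, -0.0, 90.0]
force: [-1.6, -0.2, 3.7]
grip_width: 0.0234
grasp_force: 25.0
```

Call:
{"fn": "arm_command", "kwargs": {
  "series": "0 0 0 0 0;0 0 0 0 0;0 0 0 0 0;0 0 0 0 0;0 0 0 0 0;0 0 0 0 0;0 0 -15 0 0;0 0 -40 0 0;0 0 -40 0 0;0 0 -40 0 0;-20 -30 0 0 0;-20 -40 0 0 0;-10 -40 0 0 0;0 -20 0 0 0;0 0 0 0 0;0 0 0 0 0;0 0 0 0 0"
}}

```text
time_s: 23.05
tool_pos: [0.5204, -0.0246, 0.1837]
tool_rot: [179.9, -0.1, 90.1]
force: [0.7, -0.4, -0.2]
grip_width: 0.0865
grasp_force: 0.0
```

```bash
python3 snap.py nuB
```

```text
23.05 [ 0.52042176 -0.02462692  0.18366926] [ 1.79869310e+02 -8.41050375e-02  9.00517136e+01]
```

View pics/nuB.png

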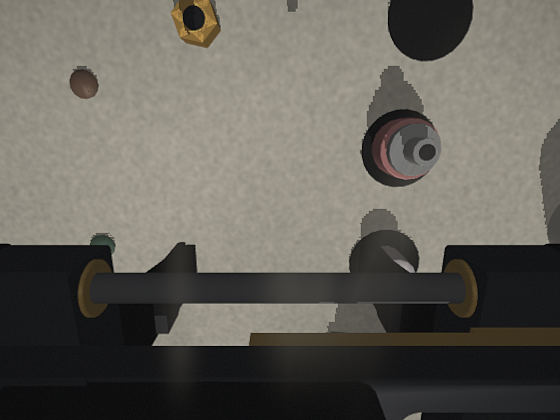

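The flange sits hub-up on the wheel, with its bore at (427,152). The nut is at (196,18), cut off at the top of the picture.

Call:
{"fn": "arm_command", "kwargs": {
  "series": "35 -10 10 0 0;35 -10 10 0 0;30 -10 10 0 0;0 0 0 0 0;0 0 0 0 0;0 0 0 0 0"
}}

```text
time_s: 23.6
tool_pos: [0.4904, 0.0738, 0.1529]
tool_rot: [179.9, 0.2, 90.0]
force: [0.5, -1.4, -0.3]
grip_width: 0.0868
grasp_force: 0.0
```

```bash
python3 snap.py nuC
python3 - <<'E'
from meas import *
im,C=load("nuB");g=im.max(2)
h,e,st=blob(im,g<60,(427,152),40);print("bore",e,st,plane(C,e[0],.067))
im,C=load("nuC");f=im.astype(int)
p0=proj(C,[.446,.137,.022]);print(p0)
x,y=p0.astype(int);cv2.imwrite("pics/c6.png",cv2.resize(im[max(0,y-60):y+60,x-80:x+80],(640,480)))
E
```

```text
23.6 [0.49037014 0.07384151 0.15291263] [1.79941993e+02 1.61558178e-01 8.99781463e+01]
bore ((426.77490234375, 151.76744079589844), (14.897306442260742, 16.7045841217041), 43.56321334838867) [419 144  16  16 201] [0.6466588  0.02276189 0.067     ]
[226.48998301 131.35577443]
```

View pics/c6.png

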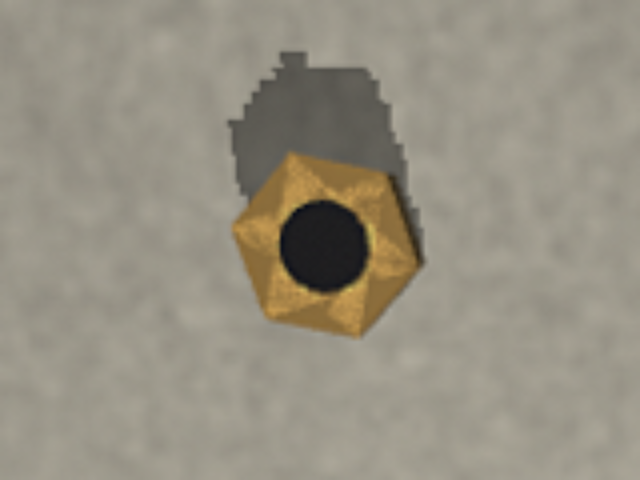

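The crop (4x) shows the nut's corners at (292,152), (390,177), (422,262), (360,338), (268,320) and (232,230).

Run:
```python
from meas import *
im,C=load("nuC"); x0,y0=226-80,131-60
V=np.array([(292,152),(390,177),(422,262),(360,338),(268,320),(232,230)])/4+[x0-.4,y0-.4]
P=np.array([plane(C,v,.022)[:2] for v in V]);c=P.mean(0)
d=P-c;a=np.degrees(np.arctan2(d[:,1],d[:,0]));print(c,np.hypot(*d.T).round(4),((a)%60).round(1))
b=blob(im,im.max(2)<60,(324/4+x0,245/4+y0),100)[1];print(plane(C,b[0],.022))
i2,C2=load("nutA");b2=blob(i2,i2.max(2)<60,(244,223),20)[1];print(b2,tri([ray(C,b[0]),ray(C2,b2[0])]))
```

```text
[0.44679058 0.13607111] [0.021  0.0204 0.0208 0.0206 0.0208 0.0209] [48.9 46.3 51.4 48.3 48.6 49.9]
[0.44594424 0.13636992 0.022     ]
((243.29937744140625, 224.08985900878906), (14.860642433166504, 15.96884536743164), 82.14812469482422) (array([0.44602654, 0.13638352, 0.02287331]), [np.float64(4.894999112992985e-05), np.float64(4.894999112985613e-05)])
```

Call:
{"fn": "arm_command", "kwargs": {
  "series": "21 -15 0 0 0;21 -15 0 0 0;20.5 -14.2 0 0 0;0 0 20 -0.11 0;0 0 20 -0.11 0;0 0 20 -0.11 0;0 0 20 0 0;0 0 20 0 0;0 0 0 0 0;0 0 0 0 0"
}}

```text
time_s: 24.48
tool_pos: [0.4456, 0.1351, 0.0525]
tool_rot: [-179.9, 0.2, 108.7]
force: [0.2, -0.5, 0.9]
grip_width: 0.0868
grasp_force: 0.0
```

Call:
{"fn": "arm_command", "kwargs": {
  "series": "1 1 20 0 0;0 0 15 0 0;0 0 8 0 0;0 0 3.5 0 0;0 0 0 0 0;0 0 0 0 0;0 0 0 0 255;0 0 0 0 255;0 0 0 0 255;0 0 0 0 255;0 0 0 0 255;0 0 0 0 255;0 0 0 0 255;0 0 0 0 255;0 0 0 0 255;0 0 0 0 255",
  "squeeze": 25
}}

```text
time_s: 25.82
tool_pos: [0.4457, 0.1384, 0.0061]
tool_rot: [180.0, 0.0, 108.9]
force: [0.4, 0.0, 0.5]
grip_width: 0.0359
grasp_force: 25.0
```

Call:
{"fn": "arm_command", "kwargs": {
  "series": "0 0 -20 0 255;0 0 -30 0 255;0 0 -30 0 255;0 0 -30 0 255;-7.7 26 0 0 255;-7.7 26 0 0 255;-7.7 26 0 0 255;-7.7 26 0 0 255;-7.7 26 0 0 255;-7.7 26 0 0 255;-7.7 26 0 0 255;-8 26.5 0 0 255;0 0 0 0 255;0 0 0 0 255;0 0 20 0 255;0 0 20 0 255;0 0 0 0 255;0 0 0 0 255;0 0 0 0 255"
}}

```text
time_s: 27.4
tool_pos: [0.6628, 0.1477, 0.0771]
tool_rot: [180.0, -0.0, 108.9]
force: [0.6, 0.4, -1.2]
grip_width: 0.0355
grasp_force: 25.0
```

```bash
python3 snap.py nuD
```

```text
27.4 [0.6628333  0.14771952 0.07714094] [ 1.79959202e+02 -1.79088346e-02  1.08929605e+02]
```

View pics/nuD.png

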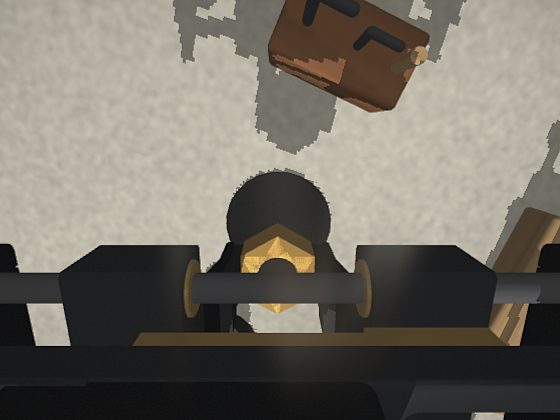

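The nut is held flat, its top face's front corner at (278,236) and back corner at (278,315). Pad L's upper arc is visible from row 172, and the tool block is well clear.

Run:
```python
from meas import *
im,C=load("nuD");g=im.max(2)
p=[(x,150+int(np.argmax(g[150:240,x]<62))) for x in range(240,322,3)]
print(p[::5],"L",circ(C,p,.003,.04,[.6636,.1455]))
a,b=plane(C,(278,236),.093),plane(C,(278,315),.093);print(a,b,(a+b)/2,np.linalg.norm(a-b))
```

```text
[(240, 188), (255, 177), (270, 173), (285, 172), (300, 176), (315, 187)] L (array([0.66398845, 0.14403305]), np.float64(0.00019421967559932668))
[0.65657897 0.1648278  0.093     ] [0.67036033 0.12477746 0.093     ] [0.66346965 0.14480263 0.093     ] 0.04235511238376379
```

Call:
{"fn": "arm_command", "kwargs": {
  "series": "0 0 25 0 255;0 0 20 0 255;0 0 10 0 255;0 0 5 0 255;0 0 3 0 255;0 0 0 0 255;0 0 0 0 255;0 0 0 0 255"
}}

```text
time_s: 28.12
tool_pos: [0.6639, 0.1474, 0.0144]
tool_rot: [179.9, 0.0, 108.9]
force: [-0.4, -0.6, -1.3]
grip_width: 0.0359
grasp_force: 25.0
```

Call:
{"fn": "arm_command", "kwargs": {
  "series": "0 0 2 0 255;0 0 1.5 0 255;0 0 1 0 255;0 0 0.5 0 255;0 0 0 0 255;0 0 0 0 255"
}}

```text
time_s: 28.62
tool_pos: [0.6632, 0.1475, 0.0092]
tool_rot: [180.0, -0.0, 108.9]
force: [-2.0, 0.3, 5.2]
grip_width: 0.0358
grasp_force: 25.0
```

Now release, lift, and back off toward -y for a final look.

Call:
{"fn": "arm_command", "kwargs": {
  "series": "0 0 0 0 0;0 0 0 0 0;0 0 0 0 0;0 0 0 0 0;0 0 0 0 0;0 0 0 0 0;0 0 -15 0 0;0 0 -40 0 0;0 0 -40 0 0;0 0 -40 0 0;0 0 -40 0 0;-30 0 -30 0 0;-35 -30 0 0 0;-35 -30 0 0 0;-35 -30 0 0 0;0 0 0 0 0;0 0 0 0 0;0 0 0 0 0"
}}

```text
time_s: 30.12
tool_pos: [0.6266, 0.0038, 0.2136]
tool_rot: [179.9, -0.1, 108.9]
force: [0.0, 1.5, -0.5]
grip_width: 0.0872
grasp_force: 0.0
```

```bash
python3 snap.py fin
python3 - <<'E'
from meas import *
cv2.imwrite("pics/scene2.png",cams.read_camera("scene"))
a=cv2.imread("pics/fin.png");b=cv2.imread("pics/scene2.png")
cv2.imwrite("pics/m7.png",cv2.resize(np.vstack([a,b]),(448,600)) if 0 else np.hstack([cv2.resize(a,(400,300)),cv2.resize(b,(400,300))]))
E
```

```text
30.1167 [0.62661188 0.00379275 0.21359081] [ 1.79896249e+02 -7.34409329e-02  1.08884091e+02]
```

View pics/m7.png

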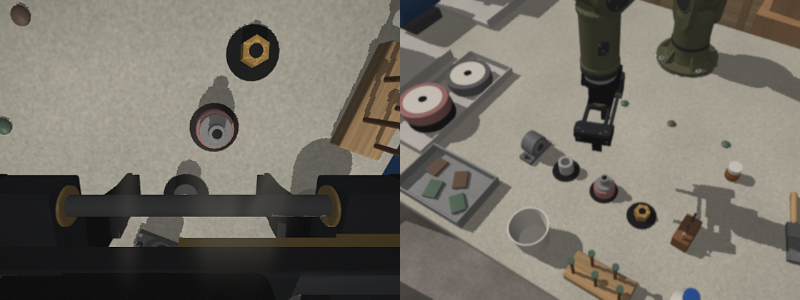

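The sleeve, the wheel with the flange on it, and the nut all stand on their pads, and the jar is upright where it was. One numeric check of the nut, then hand in.

Run:
```python
from meas import *
im,C=load("fin");f=im.astype(int);g=im.max(2)
h,e,st=blob(im,f[...,2]-f[...,0]>45,(358,71),200);n=plane(C,e[0],.025);print("nut",n)
m=((g<75)|(f[...,2]-f[...,0]>45)).astype(np.uint8)
h,e,st=blob(im,m,(353,73),800);c,r=circ(C,h[:,0],.003,.04,[.664,.145]);print("pad",c,r)
if np.hypot(*(n[:2]-c))<.005: print(env.sign_off())
```

```text
nut [0.66205665 0.14421964 0.025     ]
pad [0.66331209 0.14483531] 0.0005915380876323902
the job is handed in; nothing more can be done
None
```

The job is handed in at about 30 s of the 106 s allowed: sleeve, wheel with the flange hub-up on top, and nut all sit within about 2 mm of centre, the sleeve by the bearing block and the nut by the tool block, with the jar where it was and the gripper open and clear.

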